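# Find the empty well of the mist-water filter block and lock a new cartridge in it

## Robot

A 6-joint arm with a two-finger parallel gripper is mounted at the origin on the work surface. World frame = base frame: x ahead of the robot, y to its left, z up, the work surface at z = 0. Lengths are in m, angles in degrees, forces in N, time in s.
With the tool pointing down it reaches from about 0.3 to 0.75 m from the base axis. Payload 8.5 kg.
Tool frame: the origin (TCP) lies at the very end of the fingers, on their centre line; the grasp point (between the pads) lies 19 mm behind it (env.hold_point_z is the distance from the TCP to the grasp point, in m); z points along the fingers, y is the line along which they close (so a half turn about z gives the same grasp; the last joint's range is limited). The gripper opens to 85 mm and grips with 20 to 120 N. Pads are 22 mm wide; open, the fingers measure 114 mm over their backs; the gripper's body (76 mm by 85 mm) begins 54 mm behind the grasp point. The pads swing forward as they close: fully open they stand 13 mm farther back than shut.
Start: joints at [55.789, 21.807, 74.336, -0, 83.858, -12.336], TCP at [0.205, 0.51, 0.231] pointing down, gripper open.
Joint ranges: [-178.18, 178.18], [-50.72, 133.34], [12.68, 142.11], [-81.47, 261.47], [9.98, 163.14], [-165.26, 165.26]. Speed limits (degrees/s): [136.94, 136.94, 180, 180, 180, 180].

## Interface

Orientations are given as a 3x3 rotation matrix whose columns are the frame's x, y, z axes.
In Python, from rig import env, optics gives the robot as it stands.
- The arm moves only by the shell command python3 -m jog 'ROWS' [OPENING] [FORCE]. ROWS is JSON, a list of rows, each an object with "linear": the shift along the tool's x, y, z in units of 40 mm (1.0 is 40 mm), a list of three; "roll": the turn about the tool's z in units of 5 degrees (1.0 is 5 degrees). A call has 1 to 12 rows; each row shifts and turns the commanded pose from where the row before left it, along the tool's axes as they then stand; what a row does not reach is not made up. A row lasts 1/12 s, in which the tool goes at most 41.7 mm and 7.16 degrees, less where a joint would pass 70% of its speed; a pose out of reach is approached as far as the arm can. A call is refused whole if a number of a shift passes 1 or a number of a turn 1, either way. A call with a gripper value outside its range is refused whole. OPENING is the opening, from -1 (shut) to 1 (fully open), set as the call begins (- or left out, the last holds). The fingers move at their own pace and stop on an object; FORCE is the grip in N (left out, the last holds). Time passes only in rows, so rows that do not move let the fingers close. It gives the time, the measured TCP pose, the force, the opening and the grip force at its end, in the units of the state.
- env.observe(): the state, without advancing time (a new reading comes with each control period).
- optics.get_image(name): name is "scene" or "top"; returns the picture (400x640x3 uint8, red, green, blue); there is no depth.
- optics.calibration(name): a dict with "fov_y" (degrees; the focal length in pixels is half the picture's height over the tangent of half this angle, whatever the lens; pixels are square), "cx", "cy" (the principal point, pixels), "T" (4x4, takes a point from camera to world coordinates). Camera axes: x right, y down, z forward; pixel columns grow to the right and rows downward; lengths in m; the calibration is good to about 2 mm. A picture is of the moment at which its call begins. calibration takes no time and is no camera call.
- env.close_job(): hands the job in; it is judged then, once.
The state is a dict: "time_s": time; "q": joint angles; "qvel": joint speeds; "joint_efforts": joint torques, N m; "position": TCP position; "tool_rot": TCP orientation; "ft_force": force on the tool from outside, world axes, zero at the start; "wrist_torque": the same for the moment, N m; "grip_width": finger opening in m; "gripper_force": force on a finger pad.
Only numpy, scipy, OpenCV 4.12 (cv2) and the standard library are available. Lean on these libraries where they do the work, as an engineer would, in place of code of your own. Each camera call takes 0.05 s, during which the arm holds its last target. There are 200 camera calls.

## Task

Fit the new filter cartridge into the one empty well of the three-well filter block: the other two wells still have the snapped-off foot of an old cartridge hidden under their spring-loaded dust cover, so feel for it by pressing the cartridge gently down in a well and moving on if it stops early. In the empty well press it fully home, with its lugs through the slots, twist it about 60 degrees either way so that it stays locked down, and let go. Press gently throughout, under 30 N, and leave the other things on the table where they are.

Things in the scene. Friction and masses are not known exactly. Their poses are not given: they have to be found in the camera images.
- block: Grey plastic filter block fixed to the table, 90 (x) x 240 (y) x 78 mm high, origin at the centre of its underside, z up. Three equal round wells of radius 18.2 mm open in its flat top, in a row along its y axis, 80 mm apart. The top plate is 6 mm thick; under it lugs can turn freely, either way, without stops. Which well is empty changes every time
- well1 (a point): Centre of the mouth of the well at the block's -y end, on the block's top face, 78 mm above the table; axes as the block's. Each well's hole has two slots, 13 mm wide, reaching 25 mm from its centre, on its +x and -x sides
- well2 (a point): The same for the middle well. In each well a black sprung dust-cover disc stands 8 mm below the top and hides what is below. The cartridge pushes it down ahead of itself against about 3 N at first, 6 N at the end. In the empty well it goes down until the cartridge's flange lands on the block's top
- well3 (a point): The same for the well at the block's +y end. In the two wells with a leftover the cartridge meets a firm, slightly cushioned stop (4 N/mm) with its flange 23 to 19 mm above the block's top, before its lugs reach the plate
- cartridge: New filter cartridge, white plastic with grey rings, about 150 g, 100 mm tall, standing upright. Origin at the centre of its foot, z up. From below: round stem of 34 mm diameter, chamfered foot; flange of 54 mm diameter from 60 to 66 mm up; bar handle 12 mm thick (y), 42 mm long (x), 66 to 100 mm up. Two lugs on the stem's +x and -x sides, in line with the bar handle
- flange (a point): Centre of the underside of the cartridge's flange, 60 mm above its foot. The lugs reach 23 mm from the axis, are 8 mm wide and 46 to 51 mm above the foot: if they miss the slots the flange stops about 14 mm above the block; with the flange on the block they are 3 mm below the top plate's underside
- handle (a point): Centre of the cartridge's bar handle, 83 mm above its foot. Turned 45 degrees or more, the lugs are caught under the plate and the spring holds them up against it, flange 3 mm above the block; not turned, the spring pushes the cartridge back up when let go
- old_cartridge: used cartridge of another type, white, round, 48 mm diameter, 95 mm tall with a round neck, standing; to be left alone. Origin under its centre
- cap: grey blanking cap with a small bar handle, 54 mm diameter, 22 mm tall; to be left alone
- bottle: white bottle, 66 mm diameter, 190 mm tall; to be left alone
- screwdriver: screwdriver lying on the table; to be left alone
- jar: closed glass jar, 70 mm diameter, 80 mm tall; to be left alone
- brush: brush lying on the table; to be left alone
Things that resemble listed ones, but are neither listed nor needed, are in the scene too. What is shaped like the cartridge but yellow is not meant.

How it is judged (in metres and radians):
On the way, in this order (a step that is already met when the one before it is completed fails the run):
1. the cartridge is picked up off the table (height (world z) of cartridge above 0.04 m), for 0.2 s.
2. the cartridge is pressed fully home in the empty well (((horizontal distance between flange and well1 below 0.004 m and z of flange in the frame of well1 between -0.004 and 0.006 m) or (horizontal distance between flange and well2 below 0.004 m and z of flange in the frame of well2 between -0.004 and 0.006 m) or (horizontal distance between flange and well3 below 0.004 m and z of flange in the frame of well3 between -0.004 and 0.006 m))), for 0.2 s.
At the end, for the whole second after the job is handed in: The cartridge is upright (within 0.1 rad) and at rest in the empty well, its flange within 4 mm of the well's centre and less than 6 mm above the block's top, turned at least 0.6 rad from the slots so that it stays locked, and released (((horizontal distance between flange and well1 below 0.004 m and z of flange in the frame of well1 between -0.004 and 0.006 m) or (horizontal distance between flange and well2 below 0.004 m and z of flange in the frame of well2 between -0.004 and 0.006 m) or (horizontal distance between flange and well3 below 0.004 m and z of flange in the frame of well3 between -0.004 and 0.006 m)) and angle between the x axis of cartridge and the x axis of block, either way round above 0.6 rad and angle between cartridge's own z axis and vertical below 0.1 rad and linear speed of cartridge below 0.02 m/s); the robot touches nothing.
It fails at once if the cartridge is pressed on the block with more than 30 N (contact force between cartridge and block above 30 N).
It fails at once if the gripper is pressed on the block with more than 30 N (contact force between the arm and block above 30 N).
It fails at once if another thing on the table is moved more than 20 mm or knocked over (distance of any of old_cartridge, cap, bottle, screwdriver, jar, brush from where it was at the start of the episode above 0.02 m or angle between any of old_cartridge, bottle, jar's own z axis and vertical above 0.3 rad).
It also fails if it takes over 72 s, if anything falls off the work surface, if the arm or the gripper's body presses on something with over 40 N, if the wrist force passes 120 N, or if a joint passes its speed limit or range.

## Working session

There is one attempt and no reset: what is moved stays moved. The work goes in short steps, Python scripts to look and compute and a shell command to move; the robot and the scene stay as the last step left them, time stands still between calls to the robot, and variables do not carry over. Pictures are saved under pics/ and viewed, at most 10 in all, crops included, and the job is handed in when it is done.

```bash
ls; mkdir -p pics
python3 - <<'E'
from rig import env, optics
import cv2
for n in("scene","top"):
    cv2.imwrite(f"pics/{n}0.png",optics.get_image(n)[:,:,::-1]); print(n,optics.calibration(n))
s=env.observe(); print(s["tool_rot"],s["position"],s["time_s"])
E
```

```text
pics
scene {'fov_y': 57.48329348402775, 'cx': 321.6123232740419, 'cy': 190.94779399343898, 'T': array([[-0.22177185,  0.71898523, -0.65869377,  1.27802393],
       [ 0.97502432,  0.15517348, -0.15889859,  0.05898166],
       [-0.01203394, -0.67748168, -0.7354412 ,  0.87123416],
       [ 0.        ,  0.        ,  0.        ,  1.        ]])}
top {'fov_y': 55.47581490802153, 'cx': 323.0498071132049, 'cy': 199.66319100401023, 'T': array([[ 0.00377797, -0.98276347,  0.1848288 ,  0.38400784],
       [-0.9999184 , -0.00596811, -0.01129467, -0.10807802],
       [ 0.01220306, -0.18477105, -0.98270583,  1.06636808],
       [ 0.        ,  0.        ,  0.        ,  1.        ]])}
[[-9.28003229e-01  3.72571483e-01 -7.05285016e-04]
 [ 3.72572075e-01  9.28002583e-01 -1.12064585e-03]
 [ 2.36985629e-04 -1.30273247e-03 -9.99999123e-01]] [0.20479566 0.51017965 0.23076246] 0.1
```

View pics/scene0.png

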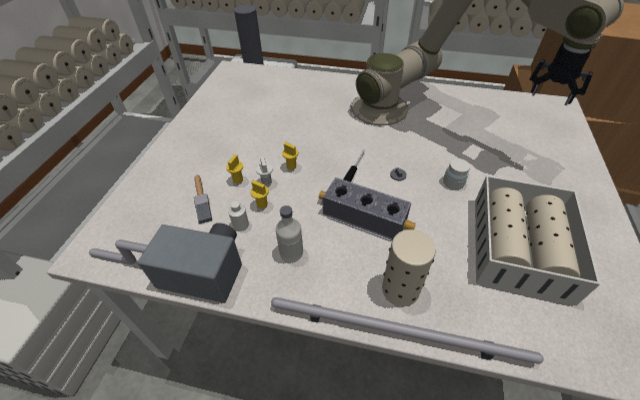

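View pics/top0.png

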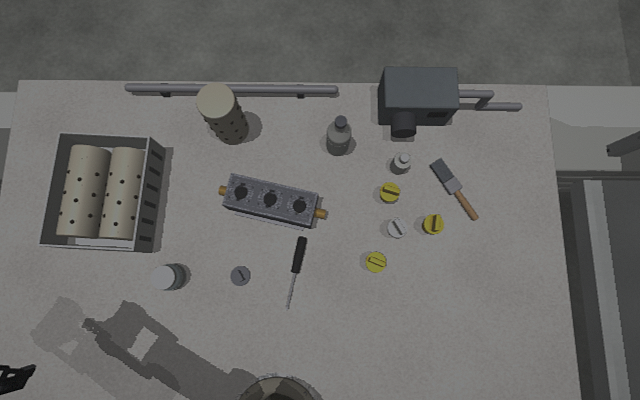

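The cartridge is white, at about (397,228) in the top view and (265,172) in the scene view, with three yellow decoys around it. The wells are at about (241,190), (270,198) and (300,205) in the top view. I'll enlarge both areas.

Run:
```python
import cv2,numpy as np
t=cv2.imread("pics/top0.png");s=cv2.imread("pics/scene0.png")
r=lambda im,x,y,w,h,k:cv2.resize(im[y:y+h,x:x+w],None,fx=k,fy=k,interpolation=cv2.INTER_CUBIC)
a=r(t,210,165,130,70,6)   # 780x420
cv2.imwrite("pics/blk.png",cv2.convertScaleAbs(a,alpha=1.8))
b=np.hstack([r(t,370,200,50,60,8),r(s,240,145,50,60,8)])
cv2.imwrite("pics/cart.png",b)
```

```text
(no output)
```

View pics/blk.png

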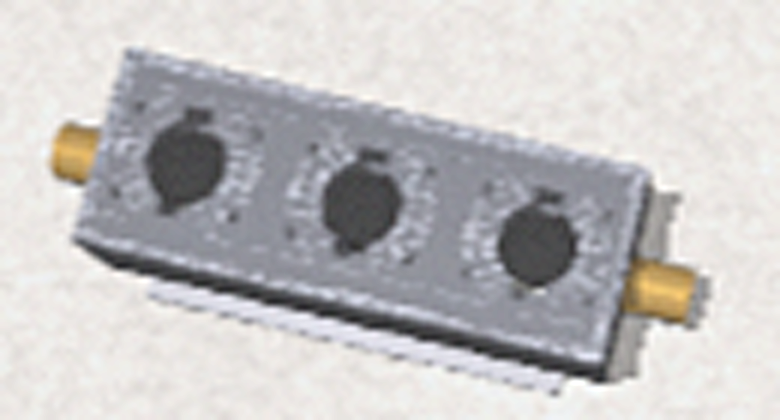

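View pics/cart.png

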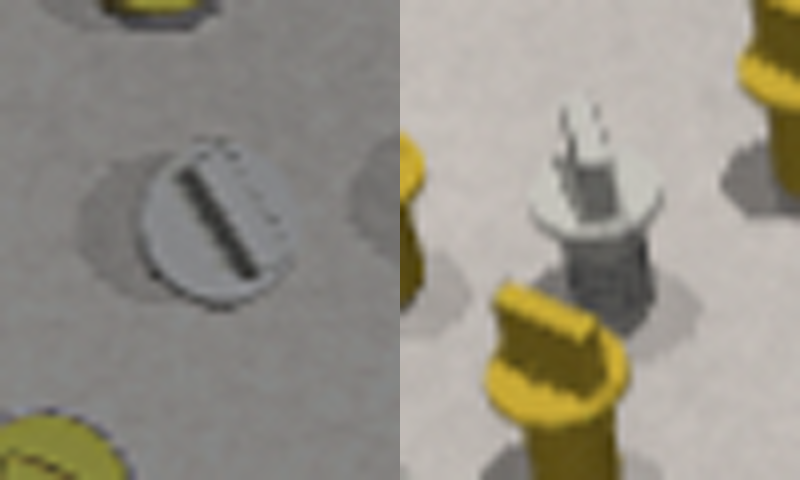

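```bash
cat > h.py <<'E'
import numpy as np, json
from rig import env, optics
C={n:optics.calibration(n) for n in("scene","top")}
def f(c): return 200/np.tan(np.radians(c["fov_y"]/2))
def w(n,uv,z):
    c=C[n];d=np.array([(uv[0]-c["cx"])/f(c),(uv[1]-c["cy"])/f(c),1]);d=c["T"][:3,:3]@d;o=c["T"][:3,3]
    return (o+d*(z-o[2])/d[2])
def p(n,P):
    c=C[n];q=np.linalg.inv(c["T"])@np.append(P,1);return np.array([c["cx"]+f(c)*q[0]/q[2],c["cy"]+f(c)*q[1]/q[2]])
def cr(u,v,x,y,k): return (x+(u+.5)/k-.5,y+(v+.5)/k-.5)
E
python3 - <<'E'
from h import *
B=[w("top",cr(u,v,210,165,6),.078)[:2] for u,v in((128,48),(652,172),(605,362),(75,238))]
W=[w("top",cr(u,v,210,165,6),.077)[:2] for u,v in((187,165),(361,207),(537,246))]
print("sides",[np.linalg.norm(B[i]-B[i-1]).round(4) for i in range(4)],"centre",np.mean(B,0))
print("ang y axis",[np.degrees(np.arctan2(*(a-b)[::-1])).round(1) for a,b in((B[0],B[1]),(B[3],B[2]),(W[0],W[2]))],"x",[np.degrees(np.arctan2(*(a-b)[::-1])).round(1) for a,b in((B[0],B[3]),(B[1],B[2]))])
print("wells",np.array(W).round(4),np.linalg.norm(W[0]-W[1]),np.linalg.norm(W[1]-W[2]))
t=w("top",cr(220,223,370,200,8),.063); s=w("scene",cr(197,197,240,145,8),.066)
print("flange",t,s)
L=[w("top",cr(u,v,370,200,8),z) for u,v,z in((178,175,.066),(243,278,.066),(192,167,.1),(260,275,.1))]
for a,b in((0,1),(2,3)):print("bar",L[a],L[b],np.linalg.norm(L[a]-L[b]),np.degrees(np.arctan2(*(L[a]-L[b])[1::-1])))
E
```

```text
sides [np.float64(0.0881), np.float64(0.2401), np.float64(0.0868), np.float64(0.2388)] centre [0.57194991 0.01993871]
ang y axis [np.float64(76.8), np.float64(77.1), np.float64(77.1)] x [np.float64(-12.5), np.float64(-13.3)]
wells [[ 0.5892  0.0987]
 [ 0.5708  0.0215]
 [ 0.5538 -0.0563]] 0.07944040556205793 0.07957999414596043
flange [ 0.49889692 -0.316374    0.063     ] [ 0.50351489 -0.3147446   0.066     ]
bar [ 0.51446729 -0.30229969  0.066     ] [ 0.48038551 -0.32276655  0.066     ] 0.03975500211921309 30.985734526054085
bar [ 0.51264013 -0.30027454  0.1       ] [ 0.4780931  -0.32093229  0.1       ] 0.040252203905675556 30.877746380256177
```

Cartridge at (0.500, -0.316) with its bar at 31°. Block x axis is at -13°, and the wells come out 79.5 mm apart against 80 mm given, so the measurement holds. I'll check the neighbours' clearance and turn the tool in place.

```bash
cat >> h.py <<'E'
def go(x,y,z,a=None):
    """shift left in tool units (40 mm) and roll units (5 deg) to world target, a = tool x angle"""
    s=env.observe();R=np.array(s["tool_rot"]);d=R.T@(np.array([x,y,z])-s["position"])
    t=np.degrees(np.arctan2(R[1,0],R[0,0]))
    print("units",(d/.04).round(3),"mm",(d*1000).round(1),"toolx",t.round(2),"roll units",None if a is None else round(((t-a+180)%360-180)/5,2))
E
python3 - <<'E'
from h import *
for q in((390,192),(433,223),(375,261)):
    v=w("top",q,.08); print(v.round(3),(v[:2]-[.5,-.316]).round(3), "perp",np.dot(v[:2]-[.5,-.316],[.515,-.857]).round(3),"along",np.dot(v[:2]-[.5,-.316],[.857,.515]).round(3))
print(w("top",(338,121),.19))
E
python3 -m jog '[{"linear":[0,0,0],"roll":1},{"linear":[0,0,0],"roll":1},{"linear":[0,0,0],"roll":1},{"linear":[0,0,0],"roll":1},{"linear":[0,0,0],"roll":1},{"linear":[0,0,0],"roll":1},{"linear":[0,0,0],"roll":1},{"linear":[0,0,0],"roll":1},{"linear":[0,0,0],"roll":1},{"linear":[0,0,0],"roll":1},{"linear":[0,0,0],"roll":1},{"linear":[0,0,0],"roll":1}]' 0.2 30
python3 -m jog '[{"linear":[0,0,0],"roll":1},{"linear":[0,0,0],"roll":1},{"linear":[0,0,0],"roll":1},{"linear":[0,0,0],"roll":1},{"linear":[0,0,0],"roll":1},{"linear":[0,0,0],"roll":1},{"linear":[0,0,0],"roll":1},{"linear":[0,0,0],"roll":1},{"linear":[0,0,0],"roll":1},{"linear":[0,0,0],"roll":1},{"linear":[0,0,0],"roll":1},{"linear":[0,0,0],"roll":1}]'
python3 -c "
from h import *
go(.5,-.316,.2,31)"
```

```text
[ 0.591 -0.297  0.08 ] [0.091 0.019] perp 0.031 along 0.088
[ 0.509 -0.408  0.08 ] [ 0.009 -0.092] perp 0.083 along -0.039
[ 0.41  -0.253  0.08 ] [-0.09   0.063] perp -0.1 along -0.045
[ 0.7444287  -0.15390612  0.19      ]
time_s: 1.1
position: [0.2048, 0.5102, 0.2309]
tool_rot: [[-0.137, 0.991, -0.001], [0.991, 0.137, -0.001], [-0.001, -0.001, -1.0]]
ft_force: [-0.1, 0.1, 0.1]
grip_width: 0.0513
gripper_force: 0.0
time_s: 2.1
position: [0.2048, 0.5102, 0.231]
tool_rot: [[0.789, 0.614, -0.0], [0.614, -0.789, -0.001], [-0.001, 0.0, -1.0]]
ft_force: [0.5, -0.4, -0.5]
grip_width: 0.0515
gripper_force: 0.0
units [-6.856 20.835  0.785] mm [-274.2  833.4   31.4] toolx 37.87 roll units 1.37
```

```bash
python3 -m jog '[{"linear":[0,0,0],"roll":0.7},{"linear":[0,0,0],"roll":0.67},{"linear":[-0.1,0.5,0]},{"linear":[-0.18,0.9,0]},{"linear":[-0.18,0.9,0]},{"linear":[-0.18,0.9,0]},{"linear":[-0.18,0.9,0]},{"linear":[-0.18,0.9,0]},{"linear":[-0.18,0.9,0]},{"linear":[-0.18,0.9,0]},{"linear":[-0.18,0.9,0]},{"linear":[-0.18,0.9,0]}]' | head -2
python3 -m jog '[{"linear":[-0.18,0.9,0]},{"linear":[-0.18,0.9,0]},{"linear":[-0.18,0.9,0]},{"linear":[-0.18,0.9,0]},{"linear":[-0.18,0.9,0]},{"linear":[-0.18,0.9,0]},{"linear":[-0.18,0.9,0]},{"linear":[-0.18,0.9,0]},{"linear":[-0.18,0.9,0]},{"linear":[-0.18,0.9,0]},{"linear":[-0.1,0.5,0]},{"linear":[0,0,0]}]'
python3 -c "
from h import *
go(.5,-.316,.16,31)"
```

```text
units [-6.855 20.835  1.785] mm [-274.2  833.4   71.4] toolx 37.87 roll units 1.37invalid input
invalid input
```

```bash
python3 -m jog '[{"linear":[0,0,0],"roll":0.7},{"linear":[0,0,0],"roll":0.67},{"linear":[-0.1,0.5,0],"roll":0},{"linear":[-0.18,0.9,0],"roll":0},{"linear":[-0.18,0.9,0],"roll":0},{"linear":[-0.18,0.9,0],"roll":0},{"linear":[-0.18,0.9,0],"roll":0},{"linear":[-0.18,0.9,0],"roll":0},{"linear":[-0.18,0.9,0],"roll":0},{"linear":[-0.18,0.9,0],"roll":0},{"linear":[-0.18,0.9,0],"roll":0},{"linear":[-0.18,0.9,0],"roll":0}]' | head -2
python3 -m jog '[{"linear":[-0.18,0.9,0],"roll":0},{"linear":[-0.18,0.9,0],"roll":0},{"linear":[-0.18,0.9,0],"roll":0},{"linear":[-0.18,0.9,0],"roll":0},{"linear":[-0.18,0.9,0],"roll":0},{"linear":[-0.18,0.9,0],"roll":0},{"linear":[-0.18,0.9,0],"roll":0},{"linear":[-0.18,0.9,0],"roll":0},{"linear":[-0.18,0.9,0],"roll":0},{"linear":[-0.18,0.9,0],"roll":0},{"linear":[-0.1,0.5,0],"roll":0},{"linear":[0,0,0],"roll":0}]'
python3 -c "
from h import *
go(.5,-.316,.16,31)"
```

```text
time_s: 3.1
position: [0.3246, 0.179, 0.2313]
time_s: 4.1
position: [0.4578, -0.1871, 0.2304]
tool_rot: [[0.856, 0.516, -0.001], [0.516, -0.856, -0.0], [-0.001, -0.0, -1.0]]
ft_force: [-0.1, -0.1, 0.5]
grip_width: 0.0517
gripper_force: 0.0
units [-0.759  3.304  1.76 ] mm [-30.3 132.2  70.4] toolx 31.08 roll units 0.02
```

```bash
python3 -m jog '[{"linear":[-0.19,0.83,0],"roll":0},{"linear":[-0.19,0.83,0],"roll":0},{"linear":[-0.19,0.83,0],"roll":0},{"linear":[-0.19,0.82,0],"roll":0},{"linear":[0,0,0.4],"roll":0},{"linear":[0,0,0.7],"roll":0},{"linear":[0,0,0.7],"roll":0},{"linear":[0,0,0],"roll":0},{"linear":[0,0,0],"roll":0}]' | head -2
python3 -c "
from h import *
go(.5,-.316,.071,31)"
```

```text
time_s: 4.85
position: [0.4995, -0.3117, 0.1589]
units [-0.043  0.105  2.197] mm [-1.7  4.2 87.9] toolx 31.3 roll units 0.06
```

```bash
python3 -m jog '[{"linear":[-0.04,0.1,0.3],"roll":0},{"linear":[0,0,0.5],"roll":0},{"linear":[0,0,0.5],"roll":0},{"linear":[0,0,0.4],"roll":0},{"linear":[0,0,0.3],"roll":0},{"linear":[0,0,0.15],"roll":0},{"linear":[0,0,0],"roll":0},{"linear":[0,0,0],"roll":0}]' | tail -4
python3 - <<'E'
from h import *
import cv2
go(.5,-.316,.071,31)
t=optics.get_image("top")[:,:,::-1];s=optics.get_image("scene")[:,:,::-1]
r=lambda im,x,y,w,h,k:cv2.resize(im[y:y+h,x:x+w],None,fx=k,fy=k,interpolation=cv2.INTER_CUBIC)
cv2.imwrite("pics/pre.png",np.hstack([r(t,365,195,65,65,6),r(s,235,135,65,65,6)]))
E
```

```text
tool_rot: [[0.855, 0.519, 0.001], [0.519, -0.855, -0.001], [0.0, 0.002, -1.0]]
ft_force: [-0.0, -0.8, -0.6]
grip_width: 0.0513
gripper_force: 0.0
units [-0.006 -0.038  0.082] mm [-0.2 -1.5  3.3] toolx 31.28 roll units 0.06
```

View pics/pre.png

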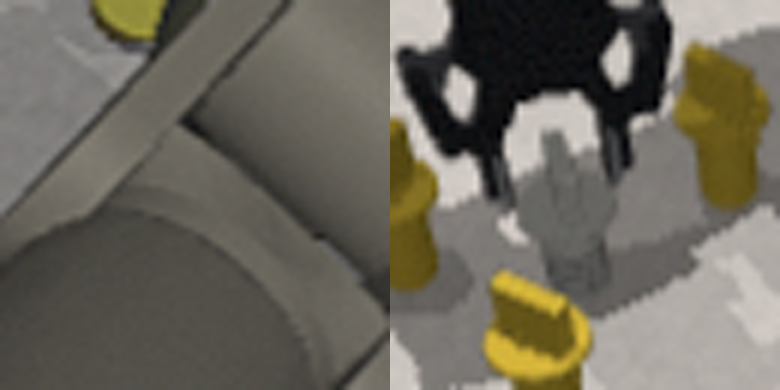

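In the scene crop the open fingers straddle the bar (bar at about (555,160), fingers at (497,185) and (618,150)). Close, then lift.

```bash
python3 -m jog '[{"linear":[0,-0.04,0.04],"roll":0},{"linear":[0,0,0],"roll":0},{"linear":[0,0,0],"roll":0},{"linear":[0,0,0],"roll":0},{"linear":[0,0,0],"roll":0},{"linear":[0,0,0],"roll":0},{"linear":[0,0,0],"roll":0},{"linear":[0,0,0],"roll":0}]' -1 60 
python3 -m jog '[{"linear":[0,0,-0.3],"roll":0},{"linear":[0,0,-0.6],"roll":0},{"linear":[0,0,-0.9],"roll":0},{"linear":[0,0,-0.9],"roll":0},{"linear":[0,0,-0.6],"roll":0},{"linear":[0,0,0],"roll":0},{"linear":[0,0,0],"roll":0}]'
```

```text
time_s: 6.28
position: [0.4999, -0.3156, 0.0721]
tool_rot: [[0.855, 0.519, 0.001], [0.519, -0.855, -0.001], [0.0, 0.001, -1.0]]
ft_force: [-0.5, 0.2, 5.1]
grip_width: 0.0112
gripper_force: 59.5
time_s: 6.87
position: [0.4996, -0.3154, 0.2039]
tool_rot: [[0.855, 0.519, 0.001], [0.519, -0.855, -0.001], [0.0, 0.001, -1.0]]
ft_force: [0.3, 0.1, -2.9]
grip_width: 0.0108
gripper_force: 58.9
```

```bash
python3 -m jog '[{"linear":[0,0,0],"roll":1},{"linear":[0,0,0],"roll":1},{"linear":[0,0,0],"roll":1},{"linear":[0,0,0],"roll":1},{"linear":[0,0,0],"roll":1},{"linear":[0,0,0],"roll":1},{"linear":[0,0,0],"roll":1},{"linear":[0,0,0],"roll":1},{"linear":[0,0,0],"roll":0.85},{"linear":[0,0,0],"roll":0}]' >/dev/null
python3 -m jog '[{"linear":[0,-0.4,0],"roll":0},{"linear":[0,-0.8,0],"roll":0},{"linear":[0,-0.8,0],"roll":0},{"linear":[0,-0.8,0],"roll":0},{"linear":[0,-0.8,0],"roll":0},{"linear":[0,-0.8,0],"roll":0},{"linear":[0,-0.8,0],"roll":0},{"linear":[0,-0.8,0],"roll":0},{"linear":[-0.14,-0.55,0],"roll":0},{"linear":[0,0,0],"roll":0},{"linear":[0,0,0],"roll":0}]'
python3 - <<'E'
from h import *
import cv2
go(.5535,-.0573,.165,-13)
s=optics.get_image("scene");cv2.imwrite("pics/sc1.png",s[:,:,::-1])
c=p("scene",[.5535,-.0573,.18]); print(c); x,y=int(c[0])-50,int(c[1])-35; print(x,y)
cv2.imwrite("pics/held.png",cv2.resize(cv2.convertScaleAbs(s[y:y+75,x:x+100,::-1],alpha=1.5),None,fx=8,fy=8,interpolation=cv2.INTER_CUBIC))
E
```

```text
time_s: 8.62
position: [0.5525, -0.0571, 0.2029]
tool_rot: [[0.975, -0.22, -0.002], [-0.22, -0.975, 0.001], [-0.002, -0.0, -1.0]]
ft_force: [-0.4, -0.1, -1.9]
grip_width: 0.0109
gripper_force: 58.9
units [ 0.027 -0.002  0.947] mm [ 1.1 -0.1 37.9] toolx -12.72 roll units 0.06
[341.81326159 165.28164679]
291 130
```

View pics/held.png

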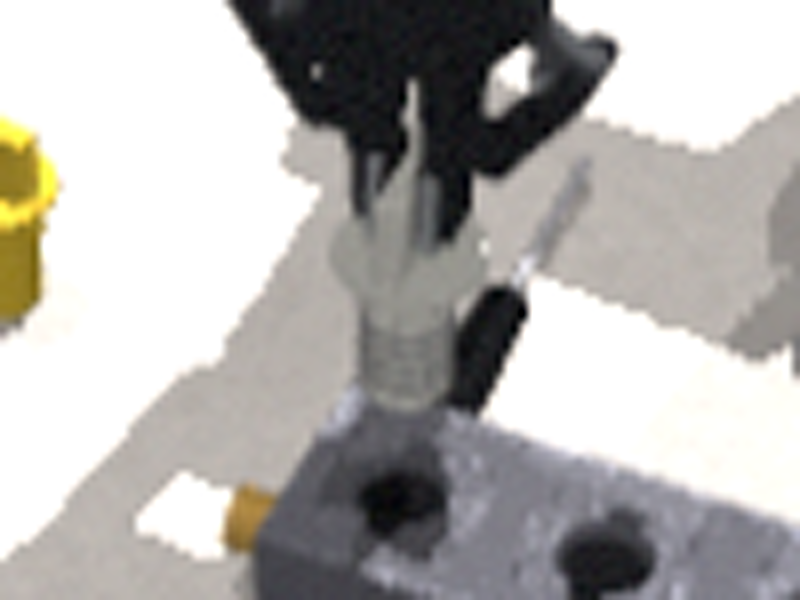

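Run:
```python
from h import *
th=np.linspace(0,2*np.pi,90)
def circ(x,y,z,r):
    P=np.array([p("scene",[x+r*np.cos(t),y+r*np.sin(t),z]) for t in th]); P=(P-[291,130]+.5)*8-.5
    return "u %.0f..%.0f v %.0f..%.0f"%(P[:,0].min(),P[:,0].max(),P[:,1].min(),P[:,1].max())
x,y,f=.5525,-.0571,.1308
print("foot",circ(x,y,f,.016)); print("stem mid",circ(x,y,f+.02,.017)); print("flange",circ(x,y,f+.06,.027),circ(x,y,f+.066,.027))
print("well1",circ(.5535,-.0573,.078,.0182)); print("well2",circ(.5715,.0206,.078,.0182))
c=C["scene"];print("mm/px8",1000*np.linalg.norm(c["T"][:3,3]-[x,y,.15])/f_ if (f_:=200/np.tan(np.radians(c["fov_y"]/2))*8) else 0)
```

```text
foot u 362..452 v 353..417
stem mid u 360..457 v 311..379
flange u 333..491 v 208..316 u 333..492 v 195..303
well1 u 353..451 v 451..523
well2 u 554..655 v 519..594
mm/px8 0.3529078995466905
```

```bash
python3 -m jog '[{"linear":[0.035,-0.02,0.3],"roll":0.06},{"linear":[0,0,0.5],"roll":0},{"linear":[0,0,0.4],"roll":0},{"linear":[0,0,0],"roll":0},{"linear":[0,0,0],"roll":0}]' | sed -n 2,4p
python3 -c "
from h import *
go(.5538,-.0565,.145,-13)"
python3 -m jog '[{"linear":[0,0,0.1],"roll":0},{"linear":[0,0,0.1],"roll":0},{"linear":[0,0,0],"roll":0}]' | sed -n 2,4p
python3 -m jog '[{"linear":[0,0,0.1],"roll":0},{"linear":[0,0,0],"roll":0}]' | sed -n 2,4p
```

```text
position: [0.5542, -0.0591, 0.1553]
tool_rot: [[0.973, -0.23, -0.002], [-0.23, -0.973, 0.0], [-0.002, -0.0, -1.0]]
ft_force: [0.3, -0.4, -1.9]
units [-0.025 -0.061  0.256] mm [-1.  -2.5 10.3] toolx -13.31 roll units -0.06
position: [0.5547, -0.0584, 0.1478]
tool_rot: [[0.973, -0.23, 0.001], [-0.23, -0.973, 0.0], [0.001, -0.0, -1.0]]
ft_force: [-0.3, 0.9, -2.4]
position: [0.5547, -0.0577, 0.1439]
tool_rot: [[0.973, -0.23, 0.001], [-0.23, -0.973, 0.001], [0.001, -0.002, -1.0]]
ft_force: [1.4, 4.0, -2.0]
```

```bash
python3 -m jog '[{"linear":[0,-0.035,0],"roll":0.06},{"linear":[0,0,0],"roll":0},{"linear":[0,0,0],"roll":0}]' | sed -n 2,4p
python3 -m jog '[{"linear":[0,0,0.1],"roll":0},{"linear":[0,0,0],"roll":0}]' | sed -n 2,4p
python3 -m jog '[{"linear":[0,0,0.1],"roll":0},{"linear":[0,0,0],"roll":0}]' | sed -n 2,4p
```

```text
position: [0.5549, -0.0571, 0.1438]
tool_rot: [[0.972, -0.235, 0.0], [-0.235, -0.972, -0.0], [0.0, 0.0, -1.0]]
ft_force: [0.2, 2.1, -1.6]
position: [0.555, -0.0571, 0.1395]
tool_rot: [[0.972, -0.235, 0.0], [-0.235, -0.972, -0.0], [0.0, 0.0, -1.0]]
ft_force: [0.7, 0.9, 0.0]
position: [0.555, -0.0571, 0.1353]
tool_rot: [[0.972, -0.235, 0.0], [-0.235, -0.972, -0.0], [0.0, 0.0, -1.0]]
ft_force: [1.2, 2.2, -0.7]
```

```bash
python3 -m jog '[{"linear":[0.01,-0.02,0.1],"roll":-0.1},{"linear":[0,0,0.1],"roll":0},{"linear":[0,0,0.1],"roll":0},{"linear":[0,0,0.1],"roll":0},{"linear":[0,0,0],"roll":0}]' | sed -n 2,4p
python3 -m jog '[{"linear":[0,0,0.1],"roll":0},{"linear":[0,0,0],"roll":0}]' | sed -n 2,4p
python3 -m jog '[{"linear":[0,0,0.06],"roll":0},{"linear":[0,0,0],"roll":0}]' | sed -n 2,4p
python3 -m jog '[{"linear":[0,0,0.06],"roll":0},{"linear":[0,0,0],"roll":0}]' | sed -n 2,4p
```

```text
position: [0.5554, -0.0566, 0.1189]
tool_rot: [[0.974, -0.226, -0.001], [-0.226, -0.974, -0.0], [-0.0, 0.0, -1.0]]
ft_force: [0.4, -0.9, 1.3]
position: [0.5554, -0.0565, 0.1152]
tool_rot: [[0.974, -0.226, -0.0], [-0.226, -0.974, -0.0], [-0.0, 0.0, -1.0]]
ft_force: [0.4, -2.0, 1.7]
position: [0.5554, -0.0565, 0.1131]
tool_rot: [[0.974, -0.226, -0.0], [-0.226, -0.974, -0.0], [-0.0, 0.0, -1.0]]
ft_force: [0.2, -2.7, 1.4]
position: [0.5556, -0.0565, 0.1113]
tool_rot: [[0.974, -0.226, 0.001], [-0.226, -0.974, -0.001], [0.001, 0.0, -1.0]]
ft_force: [-2.3, -2.4, 9.6]
```

Fz jumped from 1.4 to 9.6 N with the flange about 21–23 mm up, which suggests a leftover. One more millimetre will confirm it.

```bash
python3 -m jog '[{"linear":[0,0,0.025],"roll":0},{"linear":[0,0,0],"roll":0}]' | sed -n 2,4p
```

```text
position: [0.5557, -0.0565, 0.1108]
tool_rot: [[0.974, -0.226, 0.001], [-0.226, -0.974, -0.001], [0.001, 0.0, -1.0]]
ft_force: [-1.8, -2.2, 11.0]
```

Leftover in well1. Lift clear and move 80 mm along the block to well2.

```bash
python3 -m jog '[{"linear":[0,0,-0.3],"roll":0},{"linear":[0,0,-0.5],"roll":0},{"linear":[0,0,-0.45],"roll":0},{"linear":[0,0,0],"roll":0},{"linear":[0,-0.4,0],"roll":0},{"linear":[0,-0.6,0],"roll":0},{"linear":[0,-0.6,0],"roll":0},{"linear":[0,-0.4,0],"roll":0},{"linear":[0,0,0],"roll":0},{"linear":[0,0,0],"roll":0},{"linear":[0,0,0],"roll":0}]' 
python3 -c "
from h import *
go(.5733,.0211,.145,-13)"
```

```text
time_s: 12.08
position: [0.5731, 0.0213, 0.159]
tool_rot: [[0.974, -0.226, -0.002], [-0.226, -0.974, 0.0], [-0.002, 0.0, -1.0]]
ft_force: [-0.4, -0.7, -2.3]
grip_width: 0.0116
gripper_force: 59.1
units [0.006 0.003 0.35 ] mm [ 0.2  0.1 14. ] toolx -13.08 roll units -0.02
```

```bash
python3 -m jog '[{"linear":[0.006,0,0.15],"roll":0},{"linear":[0,0,0.15],"roll":0},{"linear":[0,0,0.1],"roll":0},{"linear":[0,0,0],"roll":0}]' | sed -n 2,4p
python3 -m jog '[{"linear":[0,0,0.1],"roll":0},{"linear":[0,0,0.1],"roll":0},{"linear":[0,0,0],"roll":0}]' | sed -n 2,4p
python3 -m jog '[{"linear":[0,0,0.1],"roll":0},{"linear":[0,0,0.1],"roll":0},{"linear":[0,0,0],"roll":0}]' | sed -n 2,4p
```

```text
position: [0.5732, 0.0211, 0.1425]
tool_rot: [[0.974, -0.227, -0.002], [-0.227, -0.974, 0.0], [-0.002, 0.0, -1.0]]
ft_force: [0.0, 0.7, -2.6]
position: [0.5737, 0.0213, 0.1354]
tool_rot: [[0.974, -0.226, -0.0], [-0.226, -0.974, -0.0], [-0.0, 0.0, -1.0]]
ft_force: [-0.9, -1.6, 0.3]
position: [0.5738, 0.0215, 0.1273]
tool_rot: [[0.974, -0.226, -0.0], [-0.226, -0.974, -0.0], [0.0, 0.0, -1.0]]
ft_force: [0.1, -1.9, -0.3]
```

Sliding in cleanly; keep feeling downward.

```bash
python3 -m jog '[{"linear":[0,0.01,0.1],"roll":0},{"linear":[0,0,0.1],"roll":0},{"linear":[0,0,0],"roll":0}]' | sed -n 2,4p
python3 -m jog '[{"linear":[0,0,0.1],"roll":0},{"linear":[0,0,0],"roll":0}]' | sed -n 2,4p
python3 -m jog '[{"linear":[0,0,0.06],"roll":0},{"linear":[0,0,0],"roll":0}]' | sed -n 2,4p
python3 -m jog '[{"linear":[0,0,0.04],"roll":0},{"linear":[0,0,0],"roll":0}]' | sed -n 2,4p
```

```text
position: [0.5738, 0.0213, 0.1192]
tool_rot: [[0.974, -0.226, 0.0], [-0.226, -0.974, 0.0], [-0.0, -0.0, -1.0]]
ft_force: [1.1, 0.4, 2.0]
position: [0.5738, 0.0213, 0.1154]
tool_rot: [[0.974, -0.226, -0.0], [-0.226, -0.974, 0.0], [-0.0, -0.0, -1.0]]
ft_force: [0.1, 0.6, 0.6]
position: [0.5738, 0.0212, 0.1132]
tool_rot: [[0.974, -0.226, 0.0], [-0.226, -0.974, 0.0], [0.0, -0.0, -1.0]]
ft_force: [0.2, 0.8, 1.5]
position: [0.5738, 0.0212, 0.1118]
tool_rot: [[0.974, -0.226, 0.0], [-0.226, -0.974, 0.0], [0.0, -0.0, -1.0]]
ft_force: [0.5, 2.3, 1.2]
```

```bash
for i in 1 ; do
python3 -m jog '[{"linear":[0,0.005,0.04],"roll":0},{"linear":[0,0,0],"roll":0}]' | sed -n 2,4p
python3 -m jog '[{"linear":[0,0,0.03],"roll":0},{"linear":[0,0,0],"roll":0}]' | sed -n 2,4p; done
```

```text
position: [0.5737, 0.0211, 0.1102]
tool_rot: [[0.974, -0.226, 0.0], [-0.226, -0.974, 0.0], [0.0, -0.0, -1.0]]
ft_force: [0.3, 1.0, 2.9]
position: [0.5737, 0.0211, 0.109]
tool_rot: [[0.974, -0.226, 0.0], [-0.226, -0.974, 0.0], [0.0, -0.0, -1.0]]
ft_force: [-0.3, 2.6, 2.5]
```

```bash
python3 -m jog '[{"linear":[0,0,0.04],"roll":0},{"linear":[0,0,0],"roll":0}]' | sed -n 2,4p
python3 -m jog '[{"linear":[0,0,0.03],"roll":0},{"linear":[0,0,0],"roll":0}]' | sed -n 2,4p
python3 -m jog '[{"linear":[0,0,0.03],"roll":0},{"linear":[0,0,0],"roll":0}]' | sed -n 2,4p
```

```text
position: [0.5737, 0.0211, 0.1073]
tool_rot: [[0.974, -0.226, 0.0], [-0.226, -0.974, 0.0], [-0.0, -0.0, -1.0]]
ft_force: [0.4, 3.0, 2.7]
position: [0.5737, 0.021, 0.1062]
tool_rot: [[0.974, -0.226, 0.0], [-0.226, -0.974, 0.0], [0.0, -0.0, -1.0]]
ft_force: [1.0, 3.8, 3.4]
position: [0.5737, 0.021, 0.105]
tool_rot: [[0.974, -0.226, 0.0], [-0.226, -0.974, 0.0], [0.0, -0.0, -1.0]]
ft_force: [0.6, 4.0, 2.5]
```

No early stop, so well2 is the empty one. Next the lugs should meet the slots at about z = 0.104.

```bash
python3 -m jog '[{"linear":[0,-0.015,0.03],"roll":0},{"linear":[0,0,0],"roll":0}]' | sed -n 2,4p
python3 -m jog '[{"linear":[0,0,0.03],"roll":0},{"linear":[0,0,0],"roll":0}]' | sed -n 2,4p
python3 -m jog '[{"linear":[0,0,0.03],"roll":0},{"linear":[0,0,0],"roll":0}]' | sed -n 2,4p
```

```text
position: [0.5738, 0.0213, 0.1037]
tool_rot: [[0.974, -0.226, -0.0], [-0.226, -0.974, -0.001], [-0.0, 0.001, -1.0]]
ft_force: [1.4, 1.6, 2.8]
position: [0.5738, 0.0213, 0.1025]
tool_rot: [[0.974, -0.226, -0.0], [-0.226, -0.974, -0.0], [-0.0, 0.0, -1.0]]
ft_force: [0.3, 0.3, 2.3]
position: [0.5738, 0.0213, 0.1013]
tool_rot: [[0.974, -0.226, -0.0], [-0.226, -0.974, -0.0], [-0.0, 0.0, -1.0]]
ft_force: [1.0, -0.3, 2.5]
```

Lugs are through the slots. Press on home to about z = 0.090.

```bash
python3 -m jog '[{"linear":[0,0,0.05],"roll":0},{"linear":[0,0,0.05],"roll":0},{"linear":[0,0,0],"roll":0}]' | sed -n 2,4p
python3 -m jog '[{"linear":[0,0,0.05],"roll":0},{"linear":[0,0,0.05],"roll":0},{"linear":[0,0,0],"roll":0}]' | sed -n 2,4p
python3 -m jog '[{"linear":[0,0,0.03],"roll":0},{"linear":[0,0,0],"roll":0}]' | sed -n 2,4p
```

```text
position: [0.5738, 0.0214, 0.0971]
tool_rot: [[0.974, -0.226, -0.0], [-0.226, -0.974, -0.0], [-0.0, 0.0, -1.0]]
ft_force: [0.6, -0.3, 4.3]
position: [0.5738, 0.0214, 0.0931]
tool_rot: [[0.974, -0.226, -0.0], [-0.226, -0.974, -0.0], [-0.0, 0.0, -1.0]]
ft_force: [1.0, -1.5, 2.8]
position: [0.5738, 0.0214, 0.0922]
tool_rot: [[0.974, -0.226, -0.0], [-0.226, -0.974, -0.0], [0.0, 0.0, -1.0]]
ft_force: [-0.2, -0.8, 2.5]
```

```bash
python3 -m jog '[{"linear":[0,0,0.025],"roll":0},{"linear":[0,0,0],"roll":0}]' | sed -n 2,4p
python3 -m jog '[{"linear":[0,0,0.02],"roll":0},{"linear":[0,0,0],"roll":0},{"linear":[0,0,0],"roll":0}]' | sed -n 2,4p
```

```text
position: [0.5738, 0.0215, 0.0912]
tool_rot: [[0.974, -0.226, 0.0], [-0.226, -0.974, -0.0], [0.0, 0.0, -1.0]]
ft_force: [-0.4, -0.7, 3.9]
position: [0.5738, 0.0215, 0.0905]
tool_rot: [[0.974, -0.226, 0.0], [-0.226, -0.974, -0.0], [0.0, 0.0, -1.0]]
ft_force: [0.5, -2.0, 3.5]
```

Flange is within about 1 mm of the block top. Twist 60° (negative roll, away from the joint limit).

```bash
python3 -m jog '[{"linear":[0,0,0],"roll":-0.5},{"linear":[0,0,0],"roll":-1},{"linear":[0,0,0],"roll":-1},{"linear":[0,0,0],"roll":-1},{"linear":[0,0,0],"roll":-1},{"linear":[0,0,0],"roll":-1},{"linear":[0,0,0],"roll":-1},{"linear":[0,0,0],"roll":0}]'
python3 -m jog '[{"linear":[0,0,0],"roll":-1},{"linear":[0,0,0],"roll":-1},{"linear":[0,0,0],"roll":-1},{"linear":[0,0,0],"roll":-1},{"linear":[0,0,0],"roll":-1},{"linear":[0,0,0],"roll":-0.5},{"linear":[0,0,0],"roll":0},{"linear":[0,0,0],"roll":0}]'
```

```text
time_s: 16.75
position: [0.5737, 0.0219, 0.0905]
tool_rot: [[0.942, 0.335, -0.0], [0.335, -0.942, 0.001], [0.0, -0.001, -1.0]]
ft_force: [0.1, 0.3, 3.5]
grip_width: 0.0111
gripper_force: 60.0
time_s: 17.42
position: [0.5737, 0.0217, 0.0905]
tool_rot: [[0.685, 0.728, -0.0], [0.728, -0.685, 0.0], [0.0, -0.0, -1.0]]
ft_force: [0.3, 0.3, 3.5]
grip_width: 0.0109
gripper_force: 60.0
```

```bash
python3 -m jog '[{"linear":[0,0,-0.03],"roll":0},{"linear":[0,0,-0.02],"roll":0},{"linear":[0,0,0],"roll":0}]' | sed -n 2,4p
python3 -m jog '[{"linear":[0,0,0],"roll":0},{"linear":[0,0,0],"roll":0},{"linear":[0,0,0],"roll":0},{"linear":[0,0,0],"roll":0},{"linear":[0,0,0],"roll":0},{"linear":[0,0,0],"roll":0}]' 0.0 20
python3 -m jog '[{"linear":[0,0,-0.2],"roll":0},{"linear":[0,0,-0.5],"roll":0},{"linear":[0,0,-0.9],"roll":0},{"linear":[0,0,-0.9],"roll":0},{"linear":[0,0,-0.9],"roll":0},{"linear":[-0.9,0,0],"roll":0},{"linear":[-0.9,0,0],"roll":0},{"linear":[-0.9,0,0],"roll":0},{"linear":[0,0,0],"roll":0},{"linear":[0,0,0],"roll":0}]'
python3 - <<'E'
from h import *
import cv2
r=lambda im,x,y,w,h,k:cv2.resize(im[y:y+h,x:x+w],None,fx=k,fy=k,interpolation=cv2.INTER_CUBIC)
s=optics.get_image("scene")[:,:,::-1]; t=optics.get_image("top")[:,:,::-1]
cv2.imwrite("pics/end.png",np.hstack([r(s,310,140,110,100,4),r(t,225,155,90,100,4)]))
for z,q in((.06,0),(.063,0)): print(((p("scene",[.5715,.0206,.078+.003])-[310,140])*4).round(),((p("top",[.5715,.0206,.081])-[225,155])*4).round())
E
```

```text
position: [0.5738, 0.0217, 0.0927]
tool_rot: [[0.684, 0.73, 0.0], [0.73, -0.684, 0.0], [0.0, -0.0, -1.0]]
ft_force: [-0.4, 0.1, 4.2]
time_s: 18.17
position: [0.5737, 0.0215, 0.0924]
tool_rot: [[0.683, 0.73, -0.0], [0.73, -0.683, -0.0], [-0.0, -0.0, -1.0]]
ft_force: [0.7, -0.2, -0.4]
grip_width: 0.0425
gripper_force: 0.0
time_s: 19.0
position: [0.4994, -0.0583, 0.2295]
tool_rot: [[0.685, 0.729, 0.001], [0.729, -0.685, -0.0], [0.0, 0.001, -1.0]]
ft_force: [-0.2, 0.3, -0.4]
grip_width: 0.0427
gripper_force: 0.0
[225. 233.] [180. 174.]
[225. 233.] [180. 174.]
```

View pics/end.png

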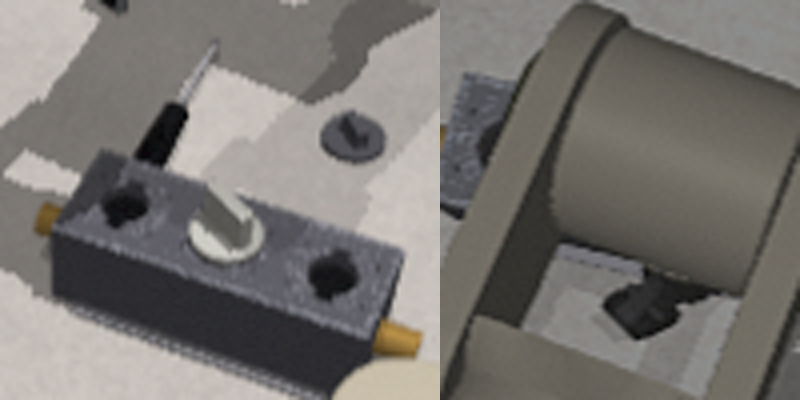

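The scene crop shows the flange down flush on the block in the middle well, centred near (226,235) against a predicted (225,233). The bar is turned across and the gripper is clear, so I'm handing in.

```bash
python3 -c "
from rig import env
print(env.close_job())"
```

```text
the job is handed in; nothing more can be done
None
```

The cartridge is pressed home in the empty middle well (well2), twisted about 60° to lock and released, and the job is handed in at about 19 s; the hand-in gave no verdict, but the last picture showed it seated and centred with the gripper clear.

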